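# Release a ratchet clamp and move the battery brick to its charging cradle

### The job

The six-cell battery brick is locked in the ratchet clamp. Swing the clamp's pawl up off the wheel and right over until it stays folded back, then turn the handwheel backward (counterclockwise seen from above) to its stop so that the jaw opens; never force the wheel against the engaged pawl. Then take the brick out and lower it upright and gently, without dropping it, fully down into the charging cradle in the one way round that fits (black side cover in the channelled wall), leaving the pawl folded back, the wheel fully back and the other things on the bench where they are.

Things in the scene. Friction and masses are not known exactly. Their poses are not given: they have to be found in the camera images.
- clamp: Ratchet clamp, bolted down: grey base plate 150 (x) x 262 (y) x 12 mm. Origin at the bench surface. In its frame the handwheel's upright axis is at x 0, y -70 mm; the nest holding the brick is at x 0, y +75 mm; the pawl stands beyond the wheel, on its +x side.
- nest (a point): Middle of the nest's floor, 12 mm above the bench, axes as the clamp's. The brick stands here between a fixed steel anvil (+y side) and the jaw (-y side), both 44 mm wide in x and as high as the brick, so it can be gripped only on its +x and -x faces; there kerbs 6 mm high edge the floor, outside the brick.
- jaw (a joint): Travel of the jaw, away from the brick along the clamp's -y, in m: 0 = closed, 0.024 = fully open. Driven only by the wheel. Its top lip (93 mm above the bench) reaches 9 mm over the top of the brick and blocks lifting until the jaw has moved back 12 mm.
- pawl (a joint): Angle of the pawl about its level hinge, parallel to the clamp's y: 0 = nose down between the ratchet teeth, positive = swung up and over, away from the wheel, stop at 2.2. It falls by its own weight: back into the teeth if let go below about 1.5, on to the folded-back stop if let go above about 1.7. Lifting it takes about 1 N.
- pawl_bar (a point): Point on the pawl's round level crossbar, 32 mm to the clamp's -y side of the pawl arm: a good place to pinch. Bar 10 mm thick, 94 mm long, parallel to the clamp's y, turns with the pawl, 46 mm from the hinge line. At angle 0 it is 76 mm above the bench, 44 mm to the clamp's -x side of the hinge; tooth tips reach 50 mm above the bench.
- pawl_hinge (a point): Middle of the pawl's hinge, 64 mm above the bench; the two bracket plates beside it are 28 mm wide over all and end 76 mm above the bench.
- wheel (a joint): Angle of the toothed handwheel (130 mm across, 16 saw teeth on its upper rim) about its upright axis: 0 at the start (locked), positive = backward = counterclockwise from above, stop at 3.2. Stiff: about 2.5 N at the knob. It drives the jaw 7.5 mm per rad away from the brick, along the clamp's -y.
- wheel_axis (a point): Point on the wheel's axis, at the height of wheel_knob.
- wheel_knob (a point): Middle of the upright handle on the wheel: a free-turning black sleeve 20 mm thick, 56 mm high (48 to 104 mm above the bench), this point 78 mm up, 38 mm from the wheel's axis.
- brick: Battery brick of 2 x 3 bright upright cells between two grey holder plates: 56 mm (x) x 38 mm (y) x 70 mm high, 0.3 kg. Its -x face carries a black cover 7 mm proud, 26 mm wide, 64 mm high, so over the cover it measures 63 mm in x (from -35 to +28 mm). Origin: centre of the underside of the 56 x 38 mm block. It starts in the clamp with its axes parallel to the clamp's.
- cradle: Charging cradle, fixed: grey base 112 (x) x 80 (y) x 10 mm with grey walls against the brick's +x and -x faces, rising to 93 mm above the bench (seated brick: 80 mm), tops flared outward, so no finger fits beside those faces; the +y and -y sides are open, so the brick must be held by its y faces. Origin under its centre.
- cradle_floor (a point): Centre of the cradle's floor, 10 mm above the bench; the seated brick's origin and axes match this frame. The -x wall has an upright channel 32 mm wide for the brick's 26 mm cover; the +x wall is plain. Clearance 2.5 mm on each side in x, 3 mm on each side of the cover.
- adapter: Black laptop power brick, 54 x 128 x 31 mm, bystander. Origin under its centre.
- meter: Hand-held meter lying on its back, 198 x 72 x 31 mm, bystander. Origin under its centre.
- driver: White lamp driver, 42 x 170 x 32 mm, bystander. Origin under its centre.
- tape: Roll of black insulating tape lying flat, 60 mm across, 19 mm high, bystander. Origin under its centre.
- module: Small black converter box, 50 x 74 x 26 mm, bystander. Origin under its centre.
Things that resemble listed ones, but are neither listed nor needed, are in the scene too. There is more than one size of the brick; the one meant has the size given above.

How it is judged (in metres and radians):
On the way, in this order (a step that is already met when the one before it is completed fails the run):
1. the pawl is swung over and rests folded back (value of joint pawl above 1.9 rad), for 0.2 s.
2. the wheel is turned back to its stop, with the pawl still folded back (value of joint wheel above 3 rad and value of joint pawl above 1.9 rad), for 0.2 s.
3. the brick stands fully down in the cradle (horizontal distance between brick and cradle below 0.007 m and z of brick in the frame of cradle_floor between -0.004 and 0.004 m and angle between brick's own z axis and vertical below 0.08 rad and angle between the x axis of brick and the x axis of cradle, either way round below 0.2 rad), for 0.2 s.
At the end, for the whole second after the job is handed in: The brick stands at rest on the cradle's floor (origin within 4 mm of the floor's height and 7 mm sideways of its place, tilted less than 0.08 rad, its x axis along the cradle's), the wheel is at its back stop (over 2.9 rad), the pawl is folded back (over 1.9 rad) (all of step 3 and linear speed of brick below 0.02 m/s and value of joint wheel above 2.9 rad and value of joint pawl above 1.9 rad); the robot touches nothing.
It fails at once if the wheel is forced back past the engaged pawl (value of joint pawl below 0.3 rad and value of joint wheel between 0.12 and 0.5 rad).
It fails at once if the brick is dropped into the cradle (horizontal distance between brick and cradle below 0.02 m and height (world z) of brick below 0.08 m and linear speed of brick above 0.35 m/s).
It fails at once if the brick is tipped over (angle between brick's own z axis and vertical above 0.7 rad).
It fails at once if a bystander is pushed more than 30 mm (distance of any of adapter, meter, driver, tape, module from where it was at the start of the episode above 0.03 m).
It also fails if it takes over 72 s, if anything falls off the work surface, if the arm or the gripper's body presses on something with over 40 N, if the wrist force passes 120 N, or if a joint passes its speed limit or range.

### The arm

A 7-joint arm with a two-finger parallel gripper is mounted at the origin on a cart in front of the work surface, level with it; the furniture and walls round the work are solid. World frame = base frame: x ahead of the robot, y to its left, z up, the work surface at z = 0. Lengths are in mm, angles in rad, forces in N, time in s.
With the tool pointing down it reaches from about 400 to 850 mm from the base axis. Payload 4.4 kg.
Tool frame: the origin (TCP) lies midway between the tips of the shut fingers; the grasp point (between the pads) lies behind it (hold_point_z is the z of the grasp point in the tool frame, in mm); z points along the fingers, y is the line along which they close (so a half turn about z gives the same grasp; the last joint's range is limited). The gripper opens to 94 mm and grips with 3 to 60 N. Pads are 16 mm wide; open, the fingers measure 119 mm over their backs; the gripper's body (75 mm by 177 mm) begins 78 mm behind the grasp point.
Start: joints at [-1.388, 0.628, 0.038, 1.517, -0.027, 0.996, -0.02], TCP at [160.031, 630.007, 205.478] pointing down, gripper open.
Joint ranges: [-3.06, 3.06], [-0.37, 2.12], [-1.25, 1.32], [0.18, 2.47], [-1.1, 4.24], [0.23, 1.98], [-2.94, 2.94]. Speed limits (rad/s): [2.57, 2.57, 3.14, 3.14, 3.14, 3.14, 3.14].

### API

Orientations are given as a 3x3 rotation matrix whose columns are the frame's x, y, z axes.
In Python, from rig import get_state, capture, camera_params, job_done, search_frame, cut_out, spot_point, hold_point_z gives the robot as it stands.
- The arm moves only by the tool jog_arm, never from a script. Its argument "targets" is a list of rows, each an object with "dp": the shift along the tool's x, y, z in cm, a list of three; "roll": the turn about the tool's z in degrees. In form: [{"dp": [tx, ty, tz], "roll": roll}, ...]. A call has 1 to 10 rows; each row shifts and turns the commanded pose from where the row before left it, along the tool's axes as they then stand; what a row does not reach is not made up. A row lasts 1/12 s, in which the tool goes at most 41.7 mm and 7.16 degrees, less where a joint would pass 70% of its speed; a pose out of reach is approached as far as the arm can. A call is refused whole if a number of a shift passes 4.17 or a number of a turn 7.16, either way. A call with a gripper value outside its range is refused whole. "hand" is the finger opening in cm, from 0 to 9.4, set as the call begins (left out, the last holds). The fingers move at their own pace and stop on an object; the grip force is fixed at half the most. Time passes only in rows, so rows that do not move let the fingers close. It gives the time, the measured TCP pose, the force, the opening and the grip force at its end, in the units of the state.
- get_state(): the state, without advancing time (a new reading comes with each control period).
- capture(name): name is "scene" or "top" or "wrist"; returns (picture, depth): 420x560x3 uint8, red, green, blue; 420x560 float32, mm along the optical axis (not along the pixel's ray), 0 where there is no reading.
- camera_params(name): a dict with "K" (3x3 intrinsics, pixels), "world_from_camera" (4x4, takes a point from camera to world coordinates); the wrist camera has in their place "tool_from_camera" (4x4, takes a point from camera to tool coordinates, whose origin is the TCP and whose axes are the flange's). Camera axes: x right, y up, looking along -z (the intrinsics and any distortion apply to the point x, -y, -z); pixel columns grow to the right and rows downward; lengths in mm; the calibration is good to about 2 mm. A picture is of the moment at which its call begins: read the wrist's pose just before it. camera_params takes no time and is no camera call.
- job_done(): hands the job in; it is judged then, once.
Trained networks look in the newest picture that a camera, given by its name, has taken for a name from the list of things; names that differ only in an ending like _2 or _b are one class to them, and where a whole thing is asked for, a point or a joint stands for the part that bears it (a point fixed in the world has none). Each returns a list of dicts, best first, with "p" (0 to 1); they miss things now and then, are a little off and sometimes report something else, mostly with a low value. They report only what shows in the picture. A call takes as long as a camera call. They do not tell look-alikes from the thing itself.
- search_frame(label, camera): "extent" ([left, top, right, bottom] in pixels, round what is visible of it).
- cut_out(label, camera): "mask" (420x560 bool, what is visible of it) and "extent" ([left, top, right, bottom] in pixels, round what is visible of it).
- spot_point(label, camera): "xy" ([column, row] in pixels: a listed point, or the origin of a listed thing).
The state is a dict: "clock": time; "q": joint angles; "dq": joint speeds; "effort": joint torques, N m; "eef_pos": TCP position; "tcp_rot": TCP orientation; "ft_force": force on the tool from outside, world axes, zero at the start; "torque": the same for the moment, N m; "grip_width": finger opening in mm; "grip_force": force on a finger pad.
Only numpy, scipy, OpenCV 4.12 (cv2) and the standard library are available. Lean on these libraries where they do the work, as an engineer would, in place of code of your own. Each camera call takes 0.05 s, during which the arm holds its last target. There are 200 camera calls.

## Working session

There is one attempt and no reset: what is moved stays moved. The work goes in short steps, Python scripts to look and compute and a tool call to move; the robot and the scene stay as the last step left them, time stands still between calls to the robot, and variables do not carry over. Pictures are saved under pics/ and viewed, at most 10 in all, crops included, and the job is handed in when it is done.

Besides the shell and the picture viewer there is one more tool, called after ">>>" as name(argument=value, ...) on one line, values as JSON. jog_arm: Moves the arm, as the interface text tells. Its arguments: {"type":"object","properties":{"targets":{"type":"array","items":{"type":"object","properties":{"dp":{"type":"array","items":{"type":"number"}},"roll":{"type":"number"}}}},"hand":{"type":"number"}},"required":["targets"]}

```bash
mkdir -p pics
cat > h.py <<'E'
import numpy as np, cv2
from rig import *
def cam(n):
    s=get_state(); im,d=capture(n); c=camera_params(n); K=np.array(c["K"])
    if "world_from_camera" in c: T=np.array(c["world_from_camera"])
    else:
        W=np.eye(4); W[:3,:3]=s["tcp_rot"]; W[:3,3]=s["eef_pos"]; T=W@np.array(c["tool_from_camera"])
    return im,d,K,T
def ray(K,T,u,v):
    r=np.array([(u-K[0,2])/K[0,0],-(v-K[1,2])/K[1,1],-1.]); return T[:3,:3]@r,T[:3,3]
def at_z(K,T,u,v,z):
    r,o=ray(K,T,u,v); return o+r*(z-o[2])/r[2]
def cloud(d,K,T):
    v,u=np.mgrid[:d.shape[0],:d.shape[1]]
    P=np.stack([(u-K[0,2])/K[0,0]*d,-(v-K[1,2])/K[1,1]*d,-d],-1)
    return P@T[:3,:3].T+T[:3,3]
def proj(K,T,p):
    q=T[:3,:3].T@(np.array(p)-T[:3,3]); return K[0,0]*q[0]/-q[2]+K[0,2],K[1,1]*-q[1]/-q[2]+K[1,2]
def save(n,im): cv2.imwrite("pics/"+n,im[:,:,::-1])
E
python3 - <<'E'
from h import *
np.set_printoptions(precision=1,suppress=True)
s=get_state(); print(s["clock"],s["tcp_rot"],hold_point_z)
a=[]
for n in("scene","top"):
    im,d,K,T=cam(n); a.append(im); P=cloud(d,K,T); print(n,K[0,0],T[:3,3],camera_params(n).keys())
    for l in ["clamp","nest","pawl_bar","pawl_hinge","wheel_axis","wheel_knob","brick","cradle","cradle_floor"]:
        for r in spot_point(l,n)[:3]:
            u,v=r["xy"]; print(l,round(r["p"],2),np.array([u,v]),P[min(int(v),419),min(int(u),559)])
save("a.png",a[0]);save("b.png",a[1])
E
```

```text
0.0 [[-1.   0.2 -0. ]
 [ 0.2  1.  -0. ]
 [-0.  -0.  -1. ]] -18.8
scene 407.50761926973945 [  13.3 -470.   729.5] dict_keys(['K', 'world_from_camera'])
clamp 0.67 [228.6 212.8] [494.5 178.2  38.9]
clamp 0.36 [248.1 199.9] [567.1 180.5  38.7]
nest 0.63 [211.6 199.2] [501.1 257.2  33.6]
pawl_bar 0.58 [273.9 195.2] [589.  107.2  80.7]
pawl_bar 0.52 [208.7 199.5] [501.2 271.8  25.3]
pawl_hinge 0.61 [276.  185.8] [629.  135.7  75.9]
wheel_axis 0.56 [248.6 201.4] [560.6 173.5  39.6]
wheel_knob 0.95 [233.7 200.3] [503.4 164.   81.8]
wheel_knob 0.53 [309.6 193.9] [709.6  87.   30.2]
brick 0.82 [209.3 196.9] [501.5 265.3  39.2]
brick 0.64 [244.1 175.6] [647.8 286.9  22.8]
brick 0.51 [155.2 212.5] [371.9 335.8  19.5]
cradle 0.82 [337.2 295.8] [ 467.3 -196.5   59. ]
cradle_floor 0.97 [340.5 293.1] [ 469.9 -201.1   67.4]
top 494.0580066711838 [ 332.9   32.  1272.2] dict_keys(['K', 'world_from_camera'])
clamp 0.72 [206.9 215. ] [514.3 209.2  14.5]
nest 0.76 [175.9 212.6] [510.4 272.6  93.7]
pawl_hinge 0.55 [228.2 164.6] [636.  149.4  64.9]
wheel_axis 0.69 [230.5 203. ] [538.8 144.4  52.9]
wheel_axis 0.55 [219.7 211.7] [511.1 165.9 102.6]
wheel_knob 0.77 [216.9 212.9] [508.  172.5 107.3]
wheel_knob 0.64 [176.1 210.9] [515.4 270.6  92.9]
brick 0.78 [176.2 213.6] [508.1 270.3  93.3]
brick 0.51 [153.9 262.7] [395.2 341.8   9.5]
brick 0.48 [174.6 159.7] [652.6 287.6  52.4]
cradle 0.77 [354.3 216.5] [ 510.8 -172.2    9.1]
cradle_floor 0.63 [356.1 220.4] [ 500.2 -176.8   10.6]
```

View pics/a.png

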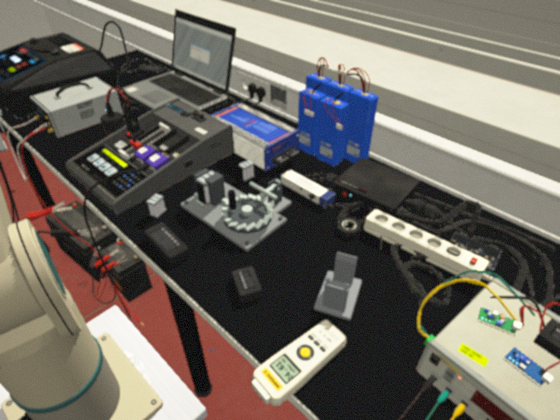

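View pics/b.png

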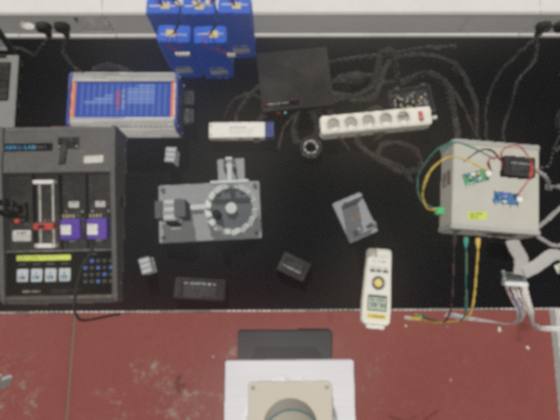

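Scene: the clamp is at top-view px (209,211), with the locked brick at (175,210), wheel (231,208) and pawl (230,168). The cradle is at (355,217). Brick candidates are (175,210) in the clamp and small look-alikes at (172,155) and (147,265); I choose the one in the clamp. I'll approach for a close look.

```bash
cat >> h.py <<'E'
def go(p,yaw_y=None):
    """shift in tool axes (cm) to TCP p (mm); roll (deg) to bring tool y to world heading yaw_y (mod 180)"""
    s=get_state(); R=np.array(s["tcp_rot"]); d=R.T@(np.array(p)-s["eef_pos"])/10
    h=np.degrees(np.arctan2(R[1,1],R[0,1])); r=None
    if yaw_y is not None: r=-((yaw_y-h+90)%180-90)
    print("t",round(s["clock"],2),"dp",d.round(2),"head_y",round(h,1),"roll",r,"q7",round(s["q"][6],2))
E
python3 - <<'E'
from h import *
print(np.array(get_state()["tcp_rot"]).round(3)); print(np.array(camera_params("wrist")["tool_from_camera"]).round(2))
go([540,190,330])
E
```

```text
[[-0.969  0.246 -0.   ]
 [ 0.246  0.969 -0.   ]
 [ 0.    -0.    -1.   ]]
[[  -0.      0.97    0.24   68.09]
 [   1.      0.      0.     -0.88]
 [   0.      0.24   -0.97 -178.02]
 [   0.      0.      0.      1.  ]]
t 1.0 dp [-47.66 -33.29 -12.45] head_y 75.7 roll None q7 -0.02
```

>>> jog_arm(targets=[{"dp":[-2,-1.5,-2.5]},{"dp":[-3,-2.1,-2]},{"dp":[-3,-2.1,-2]},{"dp":[-3,-2.1,-2]},{"dp":[-3,-2.1,-2]},{"dp":[-3.1,-2.2,-1]},{"dp":[-3.1,-2.2,-1]},{"dp":[-3.1,-2.2,0]},{"dp":[-3.1,-2.2,0]},{"dp":[-3.1,-2.2,0]}])

```text
$.targets[0]: bad value
```

>>> jog_arm(targets=[{"dp":[-3.1,-2.2,0]},{"dp":[-3.1,-2.2,0]},{"dp":[-3,-2.1,0]},{"dp":[-3,-2.1,0]},{"dp":[-2.5,-2,0]},{"dp":[-1,-0.5,0]},{"dp":[0,0,0]}])

```text
$.targets[0]: bad value
```

Run:
```python
from h import *
np.set_printoptions(precision=1,suppress=True)
im,d,K,T=cam("wrist"); np.savez("w1.npz",d=d,K=K,T=T)
save("c.png",im)
Z=dict(clamp=0,nest=12,pawl_bar=76,pawl_hinge=64,wheel_axis=78,wheel_knob=78,brick=12)
for l in Z:
    for r in spot_point(l,"wrist")[:2]:
        u,v=r["xy"]; print(l,round(r["p"],2),np.array([u,v]),at_z(K,T,u,v,Z[l]))
go([540,190,330])
```

```text
brick 0.44 [109.7 409.5] [376.8 361.4  12. ]
t 1.4 dp [-47.7 -33.3 -12.4] head_y 75.7 roll None q7 -0.02
```

View pics/c.png

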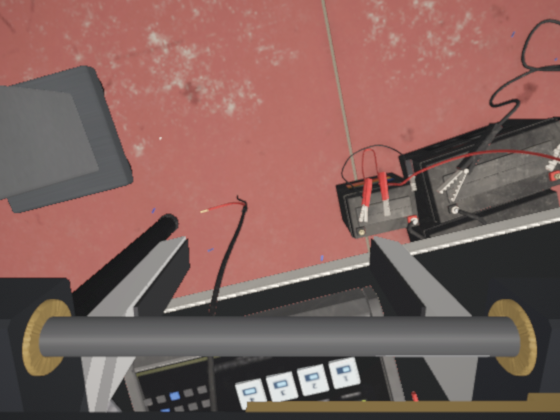

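>>> jog_arm(targets=[{"dp":[-2,-1.5,-2.5],"roll":0},{"dp":[-3,-2.1,-2],"roll":0},{"dp":[-3,-2.1,-2],"roll":0},{"dp":[-3,-2.1,-2],"roll":0},{"dp":[-3,-2.1,-2],"roll":0},{"dp":[-3.1,-2.2,-1],"roll":0},{"dp":[-3.1,-2.2,-1],"roll":0},{"dp":[-3.1,-2.2,0],"roll":0},{"dp":[-3.1,-2.2,0],"roll":0},{"dp":[-3.1,-2.2,0],"roll":0}])

```text
clock: 2.23
eef_pos: [395.4, 353.4, 330.9]
tcp_rot: [[-0.969, 0.246, 0.001], [0.246, 0.969, 0.001], [-0.001, 0.001, -1.0]]
ft_force: [0.2, 0.2, -0.5]
grip_width: 93.7
grip_force: 0.0
```

>>> jog_arm(targets=[{"dp":[-3.1,-2.2,0],"roll":0},{"dp":[-3.1,-2.2,0],"roll":0},{"dp":[-3,-2.2,0],"roll":0},{"dp":[-2,-2.2,0],"roll":0},{"dp":[-1,-2,0],"roll":0},{"dp":[0,0,0],"roll":0}])

```text
clock: 2.73
eef_pos: [488.0, 213.9, 330.6]
tcp_rot: [[-0.967, 0.255, 0.001], [0.255, 0.967, -0.003], [-0.002, -0.003, -1.0]]
ft_force: [-0.4, -0.6, -0.3]
grip_width: 93.7
grip_force: 0.0
```

```bash
cat > look.py <<'E'
from h import *
import sys
np.set_printoptions(precision=1,suppress=True)
im,d,K,T=cam("wrist"); np.savez(sys.argv[1]+".npz",d=d,K=K,T=T,im=im)
save(sys.argv[1]+".png",im)
Z=dict(clamp=0,nest=12,pawl_bar=76,pawl_hinge=64,wheel_axis=78,wheel_knob=78,brick=12,cradle=0,cradle_floor=10)
for l in sys.argv[2:]:
    for r in spot_point(l,"wrist")[:2]:
        u,v=r["xy"]; print(l,round(r["p"],2),np.array([u,v]),at_z(K,T,u,v,Z[l]))
E
python3 look.py d clamp nest pawl_bar pawl_hinge wheel_axis wheel_knob brick; python3 -c "from h import *;go([540,190,330])"
```

```text
clamp 0.96 [289.4 192.6] [526.6 216.5   0. ]
pawl_bar 0.64 [224.5 272.6] [590.9 112.6  76. ]
pawl_hinge 0.95 [261.3 292.1] [634.8 148.6  64. ]
pawl_hinge 0.44 [290.5 191.5] [512.4 220.   64. ]
wheel_knob 0.72 [253.  199.4] [507.5 174.1  78. ]
brick 0.84 [367.6 264.6] [656.8 300.4  12. ]
brick 0.63 [360.   66.5] [387.9 345.   12. ]
t 3.13 dp [-6.05 -1.72  0.03] head_y 75.9 roll None q7 0.91
```

View pics/d.png

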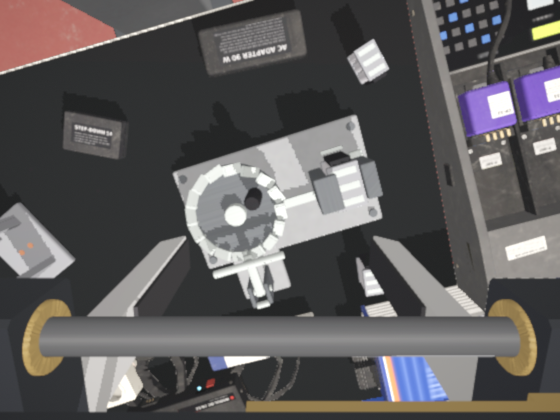

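The picture shows the clamp base corners at (174,171), (351,116), (383,215) and (207,270). The knob is at (253,199), the bar runs (215,272)-(283,256), and the locked brick is at (347,185) with its black cover at (333,155). The look-alikes are small.

Run:
```python
from h import *
np.set_printoptions(precision=1,suppress=True)
f=np.load("d.npz"); K,T,d=f["K"],f["T"],f["d"]; P=cloud(d,K,T)
# order (-x,-y),(-x,+y),(+x,+y),(+x,-y)
px=[(174,171),(351,116),(383,215),(207,270)]
W=np.array([at_z(K,T,u,v,12)[:2] for u,v in px]); M=np.array([(-75,-131),(-75,131),(75,131),(75,-131)],float)
A,B=M-M.mean(0),W-W.mean(0); H=A.T@B; th=np.arctan2(H[0,1]-H[1,0],H[0,0]+H[1,1])
R=np.array([[np.cos(th),-np.sin(th)],[np.sin(th),np.cos(th)]]); c=W.mean(0)
print("clamp",c,np.degrees(th),"resid",(W-(M@R.T+c)))
w=lambda x,y:R@[x,y]+c
print("axis",w(0,-70),"nest",w(0,75))
for n,(u,v),z in [("barL",(215,272),76),("barR",(283,256),76),("knobtop",(253,197),104),("hub",(236,215),60)]:
    q=at_z(K,T,u,v,z); print(n,q,"depth",P[v,u],"clampframe",R.T@(q[:2]-c))
# crop top points z in bar range
m=(P[...,2]>68)&(P[...,2]<120); q=(P[m][:,:2]-c)@R; z=P[m][:,2]
for nm,k in [("bar",(q[:,0]>35)&(q[:,0]<110)&(abs(q[:,1]+70)<70)),("knob",(abs(q[:,0])<55)&(abs(q[:,1]+70)<55)),("brick",(abs(q[:,0])<60)&(abs(q[:,1]-75)<50))]:
    print(nm,k.sum(),np.percentile(q[k],[2,50,98],axis=0),np.percentile(z[k],[5,50,95]))
im=f["im"]; g=im[110:300,150:400]; cv2.imwrite("pics/e.png",cv2.resize(g,None,fx=3,fy=3,interpolation=cv2.INTER_CUBIC)[:,:,::-1])
```

```text
clamp [523.5 200.1] 2.9296639880480253 resid [[-0.6  6.2]
 [ 3.1 -6. ]
 [-2.9  1.5]
 [ 0.4 -1.6]]
axis [527.1 130.2] nest [519.7 275. ]
barL [587.  101.1  76. ] depth [585.9 102.   79. ] clampframe [  58.4 -102.1]
barR [588.  190.6  76. ] depth [586.9 190.8  78.7] clampframe [ 63.9 -12.8]
knobtop [499.6 178.3 104. ] depth [500.1 178.  101.6] clampframe [-25.  -20.5]
hub [525.1 145.3  60. ] depth [526.7 144.   53.4] clampframe [ -1.2 -54.8]
bar 760 [[  56.2 -101.5]
 [  61.1  -57.2]
 [ 107.7  -13.1]] [68.7 77.8 80.2]
knob 287 [[-28.2 -32.9]
 [-21.7 -22.7]
 [-11.2 -15.3]] [ 72.8 101.5 103.7]
brick 2882 [[-32.2  50.7]
 [ -2.5  87.1]
 [ 26.2 123. ]] [77.1 81.9 92.9]
```

View pics/e.png

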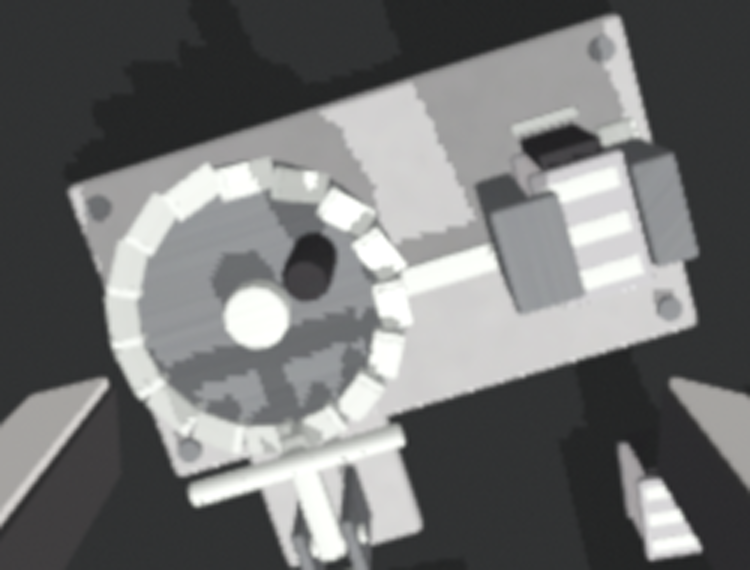

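The crop shows refined corners of (172.7,172.7), (356,114.7), (382.5,217.5) and (211,268), so my second corner was 5 px off.

Run:
```python
from h import *
np.set_printoptions(precision=1,suppress=True)
f=np.load("d.npz"); K,T,d=f["K"],f["T"],f["d"]; P=cloud(d,K,T)
px=[(172.7,172.7),(356,114.7),(382.5,217.5),(210.5,269)]
W=np.array([at_z(K,T,u,v,12)[:2] for u,v in px]); M=np.array([(-75,-131),(-75,131),(75,131),(75,-131)],float)
A,B=M-M.mean(0),W-W.mean(0); H=A.T@B; th=np.arctan2(H[0,1]-H[1,0],H[0,0]+H[1,1])
R=np.array([[np.cos(th),-np.sin(th)],[np.sin(th),np.cos(th)]]); c=W.mean(0)
print("clamp",c,np.degrees(th),"resid",(W-(M@R.T+c)))
m=(P[...,2]>68)&(P[...,2]<120); q=(P[m][:,:2]-c)@R; z=P[m][:,2]
for nm,k in [("bar",(q[:,0]>35)&(q[:,0]<78)&(abs(q[:,1]+70)<70)&(z>76)),("knob",(abs(q[:,0])<55)&(abs(q[:,1]+70)<55)&(z>99)),("bricktop",(abs(q[:,0])<60)&(abs(q[:,1]-75)<15)&(abs(z-82)<5)),("anvil etc",(abs(q[:,0])<60)&(abs(q[:,1]-75)<60)&(z>88))]:
    print(nm,k.sum(),np.percentile(q[k],[2,50,98],axis=0),np.percentile(z[k],[5,50,95]))
hub=(abs(P[...,2]-54)<4)&(np.hypot(*(((P[...,:2]-c)@R)-[0,-70]).transpose(2,0,1))<22); print("hub",((P[hub][:,:2]-c)@R).mean(0))
w=lambda x,y:R@[x,y]+c
print("axis",w(0,-70),"nest",w(0,75))
np.savez("clamp.npz",R=R,c=c)
```

```text
clamp [524.8 202.1] 2.7496339502222984 resid [[ 0.4  1.5]
 [ 1.5 -1.7]
 [-1.2 -1.8]
 [-0.7  2. ]]
bar 507 [[  55.3 -103.9]
 [  59.   -58.5]
 [  64.1  -14.3]] [76.5 78.7 80.4]
knob 171 [[-27.6 -33.7]
 [-20.4 -26.1]
 [-12.9 -18.6]] [100.  102.5 103.9]
bricktop 674 [[-34.1  67.5]
 [ -7.5  82.1]
 [ 25.9  89.8]] [77.7 80.7 82.2]
anvil etc 886 [[-22.   48. ]
 [ -1.6  61.4]
 [ 20.   74.7]] [90.4 92.1 93.5]
hub [ -1.4 -59.8]
axis [528.1 132.2] nest [521.2 277.1]
```

Run:
```python
from h import *
np.set_printoptions(precision=1,suppress=True)
f=np.load("d.npz"); K,T,d=f["K"],f["T"],f["d"]; P=cloud(d,K,T); g=np.load("clamp.npz");R,c=g["R"],g["c"]
q=(P[...,:2]-c)@R; z=P[...,2]
def fit(nm,m):
    m=cv2.erode(m.astype(np.uint8),np.ones((2,2))); _,_,st,_=0,0,*cv2.connectedComponentsWithStats(m)[2:]
    lab=cv2.connectedComponents(m)[1]; k=lab==1+np.argmax(st[1:,4]); p=P[k]
    r=cv2.minAreaRect(p[:,:2].astype(np.float32)); print(nm,k.sum(),r,"med z",np.median(p[:,2]))
fit("bar",(q[...,0]>45)&(q[...,0]<70)&(abs(q[...,1]+60)<60)&(abs(z-79)<4))
fit("jawtop",(abs(q[...,0])<40)&(q[...,1]>30)&(q[...,1]<80)&(z>88))
fit("anviltop",(abs(q[...,0])<40)&(q[...,1]>100)&(q[...,1]<140)&(z>72))
fit("knobtop",(abs(q[...,0])<55)&(abs(q[...,1]+60)<50)&(z>99))
fit("bricktop",(abs(q[...,0])<55)&(abs(q[...,1]-85)<40)&(abs(z-81)<3))
# hub: bright circle
im=cv2.cvtColor(f["im"],cv2.COLOR_RGB2GRAY); m=np.zeros_like(im);cv2.circle(m,(236,215),14,255,-1);m=(im>200)&(m>0)
v,u=np.nonzero(m);print("hub px",u.mean(),v.mean(),[at_z(K,T,u.mean(),v.mean(),zz) for zz in(50,60)],np.median(z[m]))
for (u,v) in [(258,282),(254,300)]: print(P[v,u])
```

```text
bar 428 ((587.9361572265625, 146.27215576171875), (9.23481273651123, 92.18207550048828), 2.562795400619507) med z 78.97541188189419
jawtop 4071 ((497.46429443359375, 261.7110900878906), (10.074775695800781, 20.83118438720703), 39.585533142089844) med z 377.42647293510925
anviltop 677 ((518.481201171875, 313.9189147949219), (54.835472106933594, 21.874181747436523), 3.2080533504486084) med z 82.23359568244467
knobtop 1786 ((478.6875, 165.56805419921875), (1.9186632633209229, 15.638726234436035), 72.91783905029297) med z 423.210379002823
bricktop 1468 ((519.7958984375, 297.3306884765625), (55.18406295776367, 55.145755767822266), 3.2080535888671875) med z 81.16377165573616
hub px 234.99132947976878 215.46242774566474 [array([527.7, 141.9,  50. ]), array([525.4, 143.9,  60. ])] 52.63522264696698
[618.1 148.9  67.5]
[638.7 138.1  73.5]
```

```bash
python3 -c "
from h import *
go([589.5,114.5,150],2.8);print(get_state()['q'])"
```

```text
t 3.13 dp [-12.7   -7.84  18.02] head_y 75.9 roll 73.07596159113172 q7 0.91
[-0.5998605   0.33986812  0.16787913  1.66285688 -0.06166265  1.14402426
  0.90841764]
```

>>> jog_arm(targets=[{"dp":[-2.5,-1.5,2],"roll":0},{"dp":[-3,-2,2],"roll":0},{"dp":[-3,-2,2],"roll":0},{"dp":[-2.7,-1.5,2.5],"roll":0},{"dp":[-1.5,-0.84,2],"roll":0},{"dp":[0,0,2],"roll":6},{"dp":[0,0,1.5],"roll":7},{"dp":[0,0,1],"roll":7},{"dp":[0,0,1],"roll":7},{"dp":[0,0,1],"roll":7}], hand=3.5)

```text
clock: 3.97
eef_pos: [589.7, 113.8, 159.6]
tcp_rot: [[-0.662, 0.749, -0.0], [0.749, 0.662, 0.0], [0.0, -0.0, -1.0]]
ft_force: [-0.2, -0.4, 0.9]
grip_width: 35.4
grip_force: 0.0
```

>>> jog_arm(targets=[{"dp":[0,0,1],"roll":7},{"dp":[0,0,0],"roll":7},{"dp":[0,0,0],"roll":7},{"dp":[0,0,0],"roll":7},{"dp":[0,0,0],"roll":7},{"dp":[0,0,0],"roll":4},{"dp":[0,0,0],"roll":0},{"dp":[0,0,0],"roll":0}])

```text
clock: 4.63
eef_pos: [589.7, 113.9, 150.1]
tcp_rot: [[-0.051, 0.999, -0.0], [0.999, 0.051, -0.0], [-0.0, -0.0, -1.0]]
ft_force: [0.1, 0.4, 0.6]
grip_width: 35.1
grip_force: 0.0
```

```bash
python3 look.py f pawl_bar pawl_hinge; python3 -c "
from h import *
go([589.5,114.5,60],2.8)
f=np.load('f.npz');P=cloud(f['d'],f['K'],f['T']);m=(abs(P[...,2]-79)<4)&(abs(P[...,0]-588)<22)&(abs(P[...,1]-146)<56)
print(m.sum(),cv2.minAreaRect(P[m][:,:2].astype(np.float32)),np.median(P[m],axis=0))"
```

```text
pawl_bar 0.6 [275.3 215.2] [587.4 113.2  76. ]
pawl_hinge 0.69 [339.  170.6] [632.  145.9  64. ]
t 4.78 dp [ 0.12 -0.02  9.03] head_y 2.9 roll 0.053311145643363034 q7 0.2
1881 ((588.4500732421875, 145.3009490966797), (9.861809730529785, 93.08264923095703), 2.654919385910034) [588.31182104 148.83177191  78.82214844]
```

>>> jog_arm(targets=[{"dp":[0,0,2.5],"roll":0},{"dp":[0,0,3],"roll":0},{"dp":[0,0,2.5],"roll":0},{"dp":[0,0,1.0],"roll":0},{"dp":[0,0,0],"roll":0}])

```text
clock: 5.2
eef_pos: [588.0, 112.8, 58.2]
tcp_rot: [[-0.048, 0.999, -0.004], [0.999, 0.048, -0.001], [-0.0, -0.005, -1.0]]
ft_force: [-0.1, 0.1, 0.4]
grip_width: 35.0
grip_force: 0.0
```

>>> jog_arm(targets=[{"dp":[0,0,0],"roll":0},{"dp":[0,0,0],"roll":0},{"dp":[0,0,0],"roll":0},{"dp":[0,0,0],"roll":0},{"dp":[0,0,0],"roll":0}], hand=0.6)

```text
clock: 5.62
eef_pos: [589.3, 113.0, 61.4]
tcp_rot: [[-0.048, 0.999, -0.001], [0.999, 0.048, 0.001], [0.001, -0.001, -1.0]]
ft_force: [-3.5, -0.2, 6.0]
grip_width: 9.3
grip_force: 30.0
```

>>> jog_arm(targets=[{"dp":[0,0.33,-0.86],"roll":0},{"dp":[0,0.49,-0.76],"roll":0},{"dp":[0,0.63,-0.66],"roll":0},{"dp":[0,0.75,-0.51],"roll":0},{"dp":[0,0.84,-0.36],"roll":0},{"dp":[0,0.89,-0.19],"roll":0},{"dp":[0,0.91,0],"roll":0},{"dp":[0,0.89,0.18],"roll":0},{"dp":[0,0.85,0.35],"roll":0},{"dp":[0,0.74,0.51],"roll":0}])

```text
clock: 6.45
eef_pos: [663.7, 116.1, 84.0]
tcp_rot: [[-0.048, 0.999, 0.0], [0.999, 0.048, -0.0], [-0.0, 0.0, -1.0]]
ft_force: [-2.0, -1.8, 0.9]
grip_width: 8.7
grip_force: 30.0
```

>>> jog_arm(targets=[{"dp":[0,0,0],"roll":0},{"dp":[0,0,0],"roll":0},{"dp":[0,0,0],"roll":0}], hand=3.5)

```text
clock: 6.7
eef_pos: [663.6, 116.7, 83.5]
tcp_rot: [[-0.048, 0.999, 0.001], [0.999, 0.048, 0.0], [0.0, 0.001, -1.0]]
ft_force: [-1.2, 0.5, -0.4]
grip_width: 25.7
grip_force: 0.0
```

>>> jog_arm(targets=[{"dp":[0,0,-2],"roll":0},{"dp":[0,0,-3.5],"roll":0},{"dp":[0,0,-3.5],"roll":0},{"dp":[0,0,-2],"roll":0},{"dp":[0,0,0],"roll":0}])

```text
clock: 7.12
eef_pos: [666.5, 116.5, 199.4]
tcp_rot: [[-0.048, 0.999, 0.01], [0.999, 0.048, 0.002], [0.001, 0.011, -1.0]]
ft_force: [0.5, -0.4, 0.2]
grip_width: 35.1
grip_force: 0.0
```

```bash
python3 look.py g pawl_bar wheel_knob wheel_axis; python3 -c "
from h import *
go([506,175,150])
f=np.load('g.npz');P=cloud(f['d'],f['K'],f['T']);m=(P[...,2]>88)&(P[...,2]<110)&(abs(P[...,0]-640)<50)&(abs(P[...,1]-146)<56)
print(m.sum(),cv2.minAreaRect(P[m][:,:2].astype(np.float32)),np.median(P[m],axis=0))"
```

```text
pawl_bar 0.56 [279.  203.5] [668.3 113.2  76. ]
wheel_knob 0.84 [ 79.3 121.6] [506.6 173.3  78. ]
wheel_axis 0.91 [109.7 161. ] [528.7 143.   78. ]
t 7.32 dp [  6.56 -15.28   4.24] head_y 2.8 roll None q7 0.16
1833 ((656.9537353515625, 148.30319213867188), (31.547046661376953, 93.0433120727539), 3.0664634704589844) [666.78427208 150.90900178  95.5808337 ]
```

View pics/g.png

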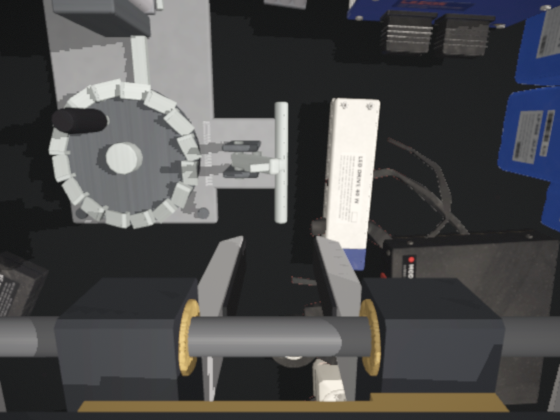

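The picture shows the pawl folded back, with its bar at px (281,160), x≈667. The knob is at (80,122) and the hub at (122,157). Next is the knob.

>>> jog_arm(targets=[{"dp":[1,-2.4,0.5],"roll":0},{"dp":[1.4,-3.2,0.8],"roll":0},{"dp":[1.4,-3.2,1],"roll":0},{"dp":[1.4,-3.2,1],"roll":0},{"dp":[0.9,-2.2,0.7],"roll":0},{"dp":[0.3,-1.0,0.5],"roll":0},{"dp":[0,0,0],"roll":0},{"dp":[0,0,0],"roll":0}], hand=4.6)

```text
clock: 7.98
eef_pos: [507.4, 173.1, 147.5]
tcp_rot: [[-0.049, 0.999, -0.001], [0.999, 0.049, -0.001], [-0.001, -0.001, -1.0]]
ft_force: [0.1, 0.5, 0.0]
grip_width: 45.8
grip_force: 0.0
```

```bash
python3 look.py h wheel_knob wheel_axis; python3 -c "
from h import *
go([506.5,173.7,62])
f=np.load('h.npz');P=cloud(f['d'],f['K'],f['T']);m=(abs(P[...,2]-102)<4)&(abs(P[...,0]-506)<22)&(abs(P[...,1]-173)<22)
print(m.sum(),cv2.minAreaRect(P[m][:,:2].astype(np.float32)))"
```

```text
wheel_knob 0.62 [277.  212.8] [506.2 175.5  78. ]
wheel_axis 0.77 [305.  257.4] [527.9 143.2  78. ]
t 8.13 dp [ 0.15 -0.31  8.64] head_y 2.7 roll None q7 0.09
582 ((506.50299072265625, 175.34352111816406), (17.349857330322266, 16.895320892333984), 41.303009033203125)
```

>>> jog_arm(targets=[{"dp":[0.3,-0.3,2],"roll":0},{"dp":[0,0,3],"roll":0},{"dp":[0,0,2.6],"roll":0},{"dp":[0,0,1.0],"roll":0},{"dp":[0,0,0],"roll":0}])

```text
clock: 8.55
eef_pos: [504.2, 174.9, 60.4]
tcp_rot: [[-0.047, 0.999, -0.003], [0.999, 0.047, -0.002], [-0.001, -0.004, -1.0]]
ft_force: [-0.6, 0.5, 1.0]
grip_width: 46.0
grip_force: 0.0
```

>>> jog_arm(targets=[{"dp":[0,0,0],"roll":0},{"dp":[0,0,0],"roll":0},{"dp":[0,0,0],"roll":0},{"dp":[0,0,0],"roll":0},{"dp":[0,0,0],"roll":0}], hand=1.2)

```text
clock: 8.97
eef_pos: [506.0, 176.3, 63.5]
tcp_rot: [[-0.048, 0.999, 0.003], [0.999, 0.048, 0.001], [0.001, 0.003, -1.0]]
ft_force: [1.1, 0.7, 3.9]
grip_width: 19.2
grip_force: 30.0
```

Run:
```python
from h import *
s=get_state(); p=np.array(s["eef_pos"])[:2]; a=np.array([528,142.9]); v=p-a; print(p,np.hypot(*v),np.degrees(np.arctan2(v[1],v[0])))
R=np.array(s["tcp_rot"])[:2,:2]; t0=np.arctan2(v[1],v[0]); r=38
q=[a+r*np.array([np.cos(t0+k*.165),np.sin(t0+k*.165)]) for k in range(21)]
for k in range(20): print(k+1,(R.T@(q[k+1]-q[k])/10).round(2))
```

```text
[506.01236022 176.2625956 ] 39.956464905861004 123.38690479104214
1 [-0.36 -0.51]
2 [-0.44 -0.44]
3 [-0.51 -0.37]
4 [-0.56 -0.28]
5 [-0.6  -0.18]
6 [-0.62 -0.08]
7 [-0.63  0.02]
8 [-0.61  0.13]
9 [-0.58  0.22]
10 [-0.54  0.32]
11 [-0.48  0.4 ]
12 [-0.41  0.48]
13 [-0.32  0.54]
14 [-0.23  0.58]
15 [-0.13  0.61]
16 [-0.03  0.63]
17 [0.07 0.62]
18 [0.17 0.6 ]
19 [0.27 0.57]
20 [0.36 0.51]
```

>>> jog_arm(targets=[{"dp":[-0.36,-0.51,0],"roll":0},{"dp":[-0.44,-0.44,0],"roll":0},{"dp":[-0.51,-0.37,0],"roll":0},{"dp":[-0.56,-0.28,0],"roll":0},{"dp":[-0.6,-0.18,0],"roll":0},{"dp":[-0.62,-0.08,0],"roll":0},{"dp":[-0.63,0.02,0],"roll":0},{"dp":[-0.61,0.13,0],"roll":0},{"dp":[-0.58,0.22,0],"roll":0},{"dp":[-0.54,0.32,0],"roll":0}])

```text
clock: 9.8
eef_pos: [495.7, 122.3, 63.4]
tcp_rot: [[-0.049, 0.999, 0.001], [0.999, 0.049, 0.003], [0.003, 0.001, -1.0]]
ft_force: [0.7, 5.7, 10.0]
grip_width: 19.2
grip_force: 30.0
```

>>> jog_arm(targets=[{"dp":[-0.48,0.4,0],"roll":0},{"dp":[-0.41,0.48,0],"roll":0},{"dp":[-0.32,0.54,0],"roll":0},{"dp":[-0.23,0.58,0],"roll":0},{"dp":[-0.13,0.61,0],"roll":0},{"dp":[-0.03,0.63,0],"roll":0},{"dp":[0.07,0.62,0],"roll":0},{"dp":[0.17,0.6,0],"roll":0},{"dp":[0.27,0.57,0],"roll":0},{"dp":[0,0,0],"roll":0}])

```text
clock: 10.63
eef_pos: [546.1, 111.6, 63.4]
tcp_rot: [[-0.047, 0.999, -0.001], [0.999, 0.047, -0.0], [0.0, -0.001, -1.0]]
ft_force: [-1.0, 0.4, 10.3]
grip_width: 19.4
grip_force: 30.0
```

Run:
```python
from h import *
s=get_state(); p=np.array(s["eef_pos"])[:2]; a=np.array([528,142.9]); v=p-a; print(v,np.hypot(*v),(np.degrees(np.arctan2(v[1],v[0]))-123.6)%360/57.3,s["ft_force"])
```

```text
[ 18.10015551 -31.25995272] 36.12201923533581 3.0797857556496324 [-0.97511635  0.3561057  10.25728978]
```

>>> jog_arm(targets=[{"dp":[0.34,0.5,0],"roll":0},{"dp":[0.3,0.3,0],"roll":0},{"dp":[0,0,0],"roll":0},{"dp":[0,0,0],"roll":0},{"dp":[0,0,0],"roll":0}])

```text
clock: 11.05
eef_pos: [549.3, 113.9, 63.3]
tcp_rot: [[-0.045, 0.999, -0.008], [0.999, 0.045, -0.004], [-0.004, -0.008, -1.0]]
ft_force: [-10.0, -7.6, 18.6]
grip_width: 19.4
grip_force: 30.0
```

>>> jog_arm(targets=[{"dp":[0,0,0],"roll":0},{"dp":[0,0,0],"roll":0},{"dp":[0,0,0],"roll":0},{"dp":[0,0,-2],"roll":0},{"dp":[0,0,-3.5],"roll":0},{"dp":[0,0,-4],"roll":0},{"dp":[0,0,-4],"roll":0},{"dp":[3,0,-4],"roll":0},{"dp":[3,0,-3],"roll":0},{"dp":[0,0,0],"roll":0}], hand=4.6)

```text
clock: 11.88
eef_pos: [554.1, 181.5, 265.2]
tcp_rot: [[-0.056, 0.998, 0.008], [0.998, 0.056, 0.008], [0.007, 0.009, -1.0]]
ft_force: [1.1, 0.9, 0.3]
grip_width: 46.2
grip_force: 0.0
```

```bash
python3 look.py i wheel_knob wheel_axis pawl_bar brick
python3 - <<'E'
from h import *
go([520.4,286.8,150],2.8)
f=np.load('i.npz');P=cloud(f['d'],f['K'],f['T'])
def r(n,m): print(n,m.sum(),cv2.minAreaRect(P[m][:,:2].astype(np.float32)),np.median(P[m],axis=0))
X,Y,Z=P[...,0],P[...,1],P[...,2]
r("knob",(abs(Z-102)<4)&(abs(X-528)<55)&(abs(Y-143)<55))
r("brick",(abs(Z-81)<3)&(abs(X-518)<45)&(abs(Y-287)<22))
r("jaw lip",(abs(Z-92)<4)&(abs(X-518)<40)&(abs(Y-260)<35))
E
```

```text
wheel_knob 0.55 [267.2 251.7] [547.4 111.3  78. ]
wheel_axis 0.83 [250.7 219.8] [528.7 145.5  78. ]
wheel_axis 0.68 [349.3 219.3] [631.  151.4  78. ]
pawl_bar 0.83 [383.5 255.9] [672.2 112.3  76. ]
brick 0.85 [381.7  80. ] [665.9 297.8  12. ]
brick 0.62 [134.2  15.7] [391.2 348.1  12. ]
t 12.13 dp [11.61 -2.46 10.85] head_y 2.7 roll -0.14370248093135274 q7 0.01
knob 236 ((549.667236328125, 112.51334381103516), (16.05872917175293, 16.14361572265625), 2.8880553245544434) [549.74299704 113.54779413 102.67166579]
brick 2667 ((517.6522216796875, 288.7771301269531), (62.03150939941406, 40.89433288574219), 1.6347649097442627) [520.07137083 288.51740317  80.75774524]
jaw lip 1422 ((523.2802124023438, 239.48062133789062), (43.80986022949219, 27.807144165039062), 3.094587564468384) [523.6380323  239.7528495   92.10592818]
```

View pics/i.png

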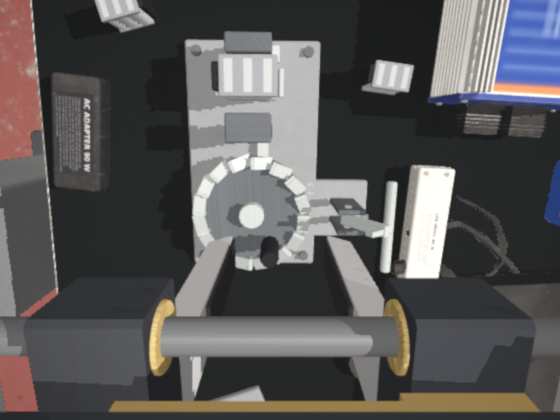

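The picture shows the jaw open (lip now at px (248,127)), the wheel turned back with the knob at (268,250), and the pawl folded back. The brick is at (248,75). Next I grip it by its x faces.

>>> jog_arm(targets=[{"dp":[2,-0.5,1],"roll":0},{"dp":[3,-0.7,2],"roll":0},{"dp":[3,-0.7,2.5],"roll":0},{"dp":[2.5,-0.6,2.5],"roll":0},{"dp":[1.25,-0.24,2],"roll":0},{"dp":[0,0,0.8],"roll":0},{"dp":[0,0,0],"roll":0},{"dp":[0,0,0],"roll":0}], hand=9.4)

```text
clock: 12.8
eef_pos: [519.5, 286.9, 152.0]
tcp_rot: [[-0.045, 0.999, -0.0], [0.999, 0.045, -0.002], [-0.002, -0.0, -1.0]]
ft_force: [-0.2, -0.8, -0.4]
grip_width: 93.1
grip_force: 0.0
```

```bash
python3 look.py j brick
python3 - <<'E'
from h import *
go([517.6,288.5,32],2.8)
f=np.load('j.npz');P=cloud(f['d'],f['K'],f['T'])
def r(n,m): print(n,m.sum(),cv2.minAreaRect(P[m][:,:2].astype(np.float32)),np.median(P[m],axis=0))
X,Y,Z=P[...,0],P[...,1],P[...,2]
r("brick",(abs(Z-81)<2.5)&(abs(X-518)<45)&(abs(Y-288)<21))
E
```

```text
brick 0.96 [131.8 113.8] [392.7 351.3  12. ]
brick 0.87 [440.7 186.4] [662.4 301.   12. ]
t 12.9 dp [ 0.12 -0.3  12.14] head_y 2.5 roll -0.2552730729810122 q7 -0.12
brick 4191 ((517.5093994140625, 289.13714599609375), (61.94763946533203, 41.23189926147461), 2.7280325889587402) [520.0155895  288.76981407  80.89835676]
```

>>> jog_arm(targets=[{"dp":[0.1,-0.3,2.5],"roll":-0.2},{"dp":[0,0,3.2],"roll":0},{"dp":[0,0,3.2],"roll":0},{"dp":[0,0,2.2],"roll":0},{"dp":[0,0,1],"roll":0},{"dp":[0,0,0],"roll":0}])

```text
clock: 13.4
eef_pos: [515.4, 289.1, 30.2]
tcp_rot: [[-0.05, 0.999, -0.002], [0.999, 0.05, -0.001], [-0.001, -0.002, -1.0]]
ft_force: [-0.2, 0.4, 0.8]
grip_width: 94.0
grip_force: 0.0
```

>>> jog_arm(targets=[{"dp":[0,0,0],"roll":0},{"dp":[0,0,0],"roll":0},{"dp":[0,0,0],"roll":0},{"dp":[0,0,0],"roll":0},{"dp":[0,0,0],"roll":0},{"dp":[0,0,0],"roll":0}], hand=5)

```text
clock: 13.9
eef_pos: [516.1, 291.0, 32.1]
tcp_rot: [[-0.052, 0.999, 0.001], [0.999, 0.052, 0.001], [0.001, 0.001, -1.0]]
ft_force: [0.5, -0.1, 4.9]
grip_width: 62.8
grip_force: 30.0
```

>>> jog_arm(targets=[{"dp":[0,0,-0.5],"roll":0},{"dp":[0,0,-1.5],"roll":0},{"dp":[0,0,-2.5],"roll":0},{"dp":[0,0,-3],"roll":0},{"dp":[0,0,-3],"roll":0},{"dp":[0,0,-2],"roll":0},{"dp":[0,0,-0.5],"roll":0}])

```text
clock: 14.48
eef_pos: [517.3, 291.2, 164.6]
tcp_rot: [[-0.051, 0.999, 0.005], [0.999, 0.051, 0.003], [0.002, 0.005, -1.0]]
ft_force: [0.7, -0.4, -2.3]
grip_width: 62.7
grip_force: 30.0
```

Run:
```python
from h import *
np.set_printoptions(precision=1,suppress=True)
go([510,20,165],2.8)
im,d,K,T=cam("scene"); save("k.png",im); P=cloud(d,K,T)
im2,d2,K2,T2=cam("top"); Q=cloud(d2,K2,T2)
# obstacles around set-down place and path
for x in range(410,610,40): print(x,[round(float(np.percentile(Q[...,2][(abs(Q[...,0]-x)<20)&(abs(Q[...,1]-y)<20)],95)),0) for y in range(-100,140,40)])
m=(Q[...,2]>70)&(Q[...,2]<110)&(abs(Q[...,0]-510)<90)&(abs(Q[...,1]+180)<90); print(m.sum(),Q[m][:,:2].mean(0))
cv2.imwrite("pics/l.png",cv2.resize(im2[180:260,310:400],None,fx=6,fy=6)[:,:,::-1])
```

```text
t 14.48 dp [-27.1  -2.1  -0.1] head_y 2.9 roll 0.1408368055395357 q7 -0.12
410 [7.0, 8.0, 30.0, 29.0, 7.0, 6.0]
450 [6.0, 7.0, 7.0, 6.0, 14.0, 18.0]
490 [7.0, 7.0, 7.0, 6.0, 15.0, 50.0]
530 [7.0, 7.0, 7.0, 6.0, 47.0, 103.0]
570 [7.0, 7.0, 6.0, 7.0, 14.0, 104.0]
186 [ 508.8 -173.4]
```

View pics/k.png

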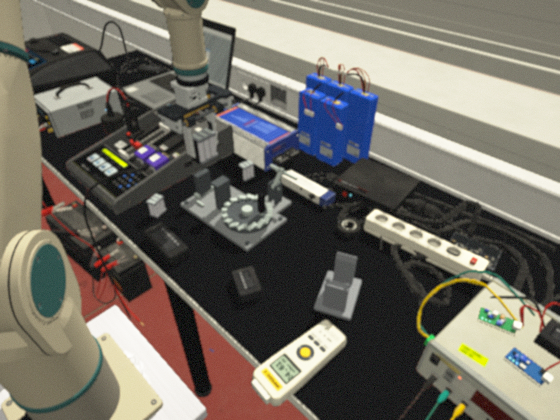

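The picture shows the brick held upright above the clamp at px (208,140). I'll set it on the free bench area at about (515,-20) and regrip it by its y faces there.

>>> jog_arm(targets=[{"dp":[-2,0,0],"roll":0},{"dp":[-3.3,0,0],"roll":0},{"dp":[-3.7,0,0],"roll":0},{"dp":[-3.7,0,0],"roll":0},{"dp":[-3.7,0,0],"roll":0},{"dp":[-3.7,0,0],"roll":0},{"dp":[-3.7,0,0],"roll":0},{"dp":[-3.5,0,0],"roll":0},{"dp":[-2.5,0,0],"roll":0},{"dp":[-1.3,0,0],"roll":0}])

```text
clock: 15.42
eef_pos: [529.8, -24.7, 159.5]
tcp_rot: [[-0.046, 0.999, -0.003], [0.999, 0.046, -0.002], [-0.002, -0.003, -1.0]]
ft_force: [0.1, -0.6, -2.2]
grip_width: 62.7
grip_force: 30.0
```

>>> jog_arm(targets=[{"dp":[0,0,1.5],"roll":0},{"dp":[0,0,2.5],"roll":0},{"dp":[0,0,3],"roll":0},{"dp":[0,0,2.5],"roll":0},{"dp":[0,0,2],"roll":0},{"dp":[0,0,1.3],"roll":0},{"dp":[0,0,0.4],"roll":0},{"dp":[0,0,0],"roll":0},{"dp":[0,0,0],"roll":0}])

```text
clock: 16.17
eef_pos: [531.0, -20.2, 28.7]
tcp_rot: [[-0.051, 0.999, -0.001], [0.999, 0.051, -0.0], [-0.0, -0.001, -1.0]]
ft_force: [0.2, 0.7, -1.7]
grip_width: 63.0
grip_force: 30.0
```

>>> jog_arm(targets=[{"dp":[0,0,0.3],"roll":0},{"dp":[0,0,0.3],"roll":0},{"dp":[0,0,0.2],"roll":0},{"dp":[0,0,0],"roll":0},{"dp":[0,0,0],"roll":0}])

```text
clock: 16.58
eef_pos: [531.7, -19.9, 21.3]
tcp_rot: [[-0.051, 0.999, 0.0], [0.999, 0.051, 0.0], [0.0, 0.0, -1.0]]
ft_force: [0.9, 0.3, -2.0]
grip_width: 62.9
grip_force: 30.0
```

>>> jog_arm(targets=[{"dp":[0,0,0.1],"roll":0},{"dp":[0,0,0.1],"roll":0},{"dp":[0,0,0],"roll":0},{"dp":[0,0,0],"roll":0}])

```text
clock: 16.92
eef_pos: [531.8, -20.0, 20.1]
tcp_rot: [[-0.051, 0.999, 0.001], [0.999, 0.051, 0.0], [0.0, 0.001, -1.0]]
ft_force: [-1.3, 1.3, 5.4]
grip_width: 62.6
grip_force: 30.0
```

>>> jog_arm(targets=[{"dp":[0,0,0],"roll":0},{"dp":[0,0,0],"roll":0},{"dp":[0,0,0],"roll":0},{"dp":[0,0,-1.5],"roll":0},{"dp":[0,0,-3],"roll":0},{"dp":[0,0,-4],"roll":0},{"dp":[0,0,-4],"roll":0},{"dp":[0,0,-4],"roll":0},{"dp":[-1,0,-4],"roll":0},{"dp":[-2,0,-3],"roll":0}], hand=9.4)

```text
clock: 17.75
eef_pos: [533.9, -47.8, 257.2]
tcp_rot: [[-0.056, 0.998, 0.003], [0.998, 0.056, 0.001], [0.001, 0.003, -1.0]]
ft_force: [1.0, 0.0, 0.1]
grip_width: 94.3
grip_force: 0.0
```

>>> jog_arm(targets=[{"dp":[-3,0,-1],"roll":0},{"dp":[-3,0,-1],"roll":0},{"dp":[-2,0,0],"roll":0},{"dp":[0,0,0],"roll":0},{"dp":[0,0,0],"roll":0}])

```text
clock: 18.17
eef_pos: [536.9, -130.7, 274.1]
tcp_rot: [[-0.049, 0.999, -0.0], [0.999, 0.049, 0.0], [0.0, -0.0, -1.0]]
ft_force: [-0.2, 0.5, 0.1]
grip_width: 94.0
grip_force: 0.0
```

```bash
python3 look.py m brick cradle cradle_floor
python3 - <<'E'
from h import *
go([531.8,-20,150],92.8)
f=np.load('m.npz');P=cloud(f['d'],f['K'],f['T'])
def r(n,m): print(n,m.sum(),cv2.minAreaRect(P[m][:,:2].astype(np.float32)),np.median(P[m],axis=0))
X,Y,Z=P[...,0],P[...,1],P[...,2]
r("brick",(abs(Z-70)<4)&(abs(X-530)<50)&(abs(Y+20)<40))
C=(abs(X-508)<100)&(abs(Y+173)<90)
r("base",C&(abs(Z-10)<4)); r("walls",C&(Z>82)&(Z<100)); r("all",C&(Z>7)&(Z<20))
E
```

```text
brick 0.6 [281.7  84.3] [535.3 -26.6  12. ]
cradle 0.69 [254.1 204.5] [ 507.5 -172.7    0. ]
cradle 0.57 [151.7  67.9] [383.  -14.8   0. ]
cradle_floor 0.72 [249.7 208.2] [ 502.7 -175.3   10. ]
t 18.37 dp [10.8   0.06 12.37] head_y 3.1 roll -89.72211996226395 q7 0.53
brick 2314 ((533.08544921875, -23.59553337097168), (62.3907470703125, 38.030738830566406), 2.7028794288635254) [535.55554872 -23.46623268  68.74400896]
base 4303 ((487.2175598144531, -182.68829345703125), (157.46478271484375, 79.97471618652344), 23.395431518554688) [ 508.10116337 -168.55992962    8.74617605]
walls 587 ((507.076416015625, -174.27716064453125), (84.85590362548828, 48.582557678222656), 23.03130340576172) [ 536.71676829 -166.74699617   90.2299532 ]
all 4266 ((486.9459228515625, -182.68174743652344), (157.5644989013672, 79.47990417480469), 23.506689071655273) [ 507.44563172 -169.30310901    8.8025437 ]
```

View pics/m.png

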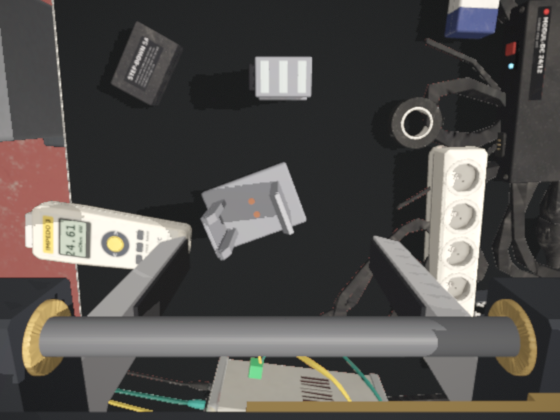

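Run:
```python
from h import *
np.set_printoptions(precision=1,suppress=True,linewidth=150)
f=np.load('m.npz');im=f["im"];P=cloud(f['d'],f['K'],f['T'])
t=np.radians(23.2);R=np.array([[np.cos(t),-np.sin(t)],[np.sin(t),np.cos(t)]])
Q=(P[...,:2]-[507,-174])@R; Z=P[...,2]
for n,s in(("-x wall",-1),("+x wall",1)):
    m=(Z>82)&(Z<100)&(Q[...,0]*s>15)&(Q[...,0]*s<70)&(abs(Q[...,1])<45); p=Q[m]
    print(n,m.sum(),"x",np.percentile(p[:,0],[1,50,99]),"yhist(-40..40 by 5)",np.histogram(p[:,1],np.arange(-40,41,5))[0])
m=(abs(Z-9)<3)&(abs(Q[...,0])<62)&(abs(Q[...,1])<48)
m=cv2.morphologyEx(m.astype(np.uint8),cv2.MORPH_OPEN,np.ones((3,3)))>0
print("base",cv2.minAreaRect(P[m][:,:2].astype(np.float32)),Q[m].min(0),Q[m].max(0))
cv2.imwrite("pics/n.png",cv2.resize(im[150:270,185:325],None,fx=5,fy=5,interpolation=cv2.INTER_CUBIC)[:,:,::-1])
```

```text
-x wall 198 x [-40.2 -34.6 -29.8] yhist(-40..40 by 5) [ 0  0  0 46 51  0  0  0  2  0  0 45 54  0  0  0]
+x wall 389 x [32.3 37.9 42.3] yhist(-40..40 by 5) [ 0  0  0 20 42 42 40 42 44 45 46 40 28  0  0  0]
base ((508.348388671875, -173.5371551513672), (111.31847381591797, 79.81312561035156), 23.292339324951172) [-54.3 -40. ] [57.1 39.8]
```

View pics/n.png

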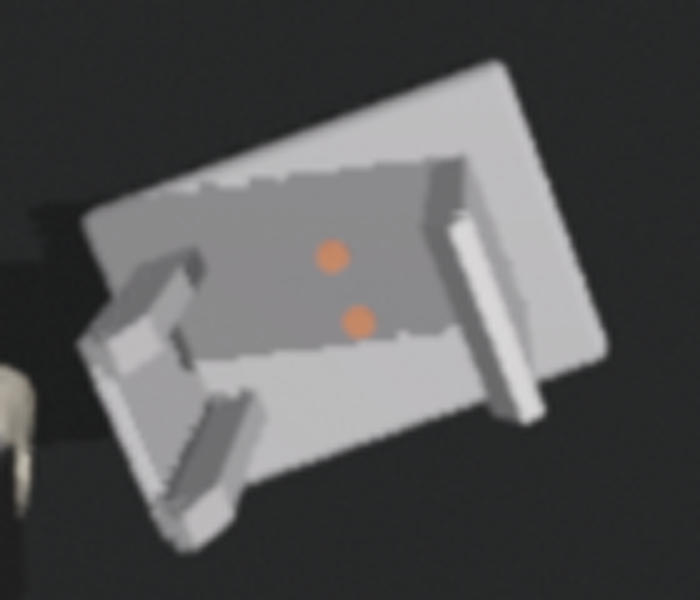

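The crop shows the channelled wall at the left, px (150,430), robot side, and the plain wall on the right. So cradle yaw is +23.3° at (508,-173.5), and the brick's cover already faces the right way. I'll regrip it by its y faces.

>>> jog_arm(targets=[{"dp":[2,0.1,1],"roll":7},{"dp":[0,0,1],"roll":7},{"dp":[0,0,1],"roll":7},{"dp":[0,0,1],"roll":7},{"dp":[0,0,1],"roll":7},{"dp":[0,0,1],"roll":7},{"dp":[0,0,1],"roll":7},{"dp":[0,0,1],"roll":7},{"dp":[0,0,1],"roll":7},{"dp":[0,0,1],"roll":7}])

```text
clock: 19.2
eef_pos: [537.2, -108.3, 173.3]
tcp_rot: [[0.922, 0.386, -0.001], [0.386, -0.922, 0.001], [-0.0, -0.001, -1.0]]
ft_force: [-0.2, -0.5, -0.4]
grip_width: 93.9
grip_force: 0.0
```

>>> jog_arm(targets=[{"dp":[0,0,0],"roll":7},{"dp":[0,0,0],"roll":7},{"dp":[0,-1.5,0],"roll":6},{"dp":[0,-3,0],"roll":0},{"dp":[0,-2.5,0],"roll":0},{"dp":[0,-1.3,0],"roll":0},{"dp":[0,0,0],"roll":0},{"dp":[0,0,0],"roll":0}])

```text
clock: 19.87
eef_pos: [531.3, -25.8, 173.9]
tcp_rot: [[0.999, 0.055, -0.0], [0.055, -0.999, -0.0], [-0.001, 0.0, -1.0]]
ft_force: [-0.1, -0.7, 0.3]
grip_width: 94.1
grip_force: 0.0
```

```bash
python3 look.py o brick
python3 - <<'E'
from h import *
f=np.load('o.npz');P=cloud(f['d'],f['K'],f['T'])
def r(n,m): print(n,m.sum(),cv2.minAreaRect(P[m][:,:2].astype(np.float32)),np.median(P[m],axis=0))
X,Y,Z=P[...,0],P[...,1],P[...,2]
r("brick",(abs(Z-70)<4)&(abs(X-530)<50)&(abs(Y+20)<40))
go([536,-22,150],92.8)
E
```

```text
brick 0.9 [279.6 184.6] [538.8 -27.3  12. ]
brick 3307 ((533.301025390625, -24.25518798828125), (62.09953689575195, 38.01573181152344), 2.6954798698425293) [537.2193845  -23.94557826  68.79512493]
t 19.97 dp [ 0.49 -0.58  2.43] head_y -87.1 roll 0.11580594178832371 q7 -0.8
```

>>> jog_arm(targets=[{"dp":[0.55,-0.17,2],"roll":0},{"dp":[0,0,3.5],"roll":0},{"dp":[0,0,3.5],"roll":0},{"dp":[0,0,3],"roll":0},{"dp":[0,0,2],"roll":0},{"dp":[0,0,0.7],"roll":0},{"dp":[0,0,0],"roll":0},{"dp":[0,0,0],"roll":0}])

```text
clock: 20.63
eef_pos: [537.3, -26.5, 27.9]
tcp_rot: [[0.999, 0.05, 0.001], [0.05, -0.999, -0.001], [0.001, 0.001, -1.0]]
ft_force: [-0.1, 0.5, 0.5]
grip_width: 93.8
grip_force: 0.0
```

>>> jog_arm(targets=[{"dp":[0,0,0],"roll":0},{"dp":[0,0,0],"roll":0},{"dp":[0,0,0],"roll":0},{"dp":[0,0,0],"roll":0},{"dp":[0,0,0],"roll":0},{"dp":[0,0,0],"roll":0},{"dp":[0,0,0],"roll":0}], hand=2.5)

```text
clock: 21.22
eef_pos: [536.8, -25.0, 27.3]
tcp_rot: [[0.999, 0.052, 0.0], [0.052, -0.999, 0.0], [0.0, -0.0, -1.0]]
ft_force: [-0.0, 0.3, 0.5]
grip_width: 50.8
grip_force: 0.0
```

>>> jog_arm(targets=[{"dp":[0,0,-0.5],"roll":0},{"dp":[0,0,-2],"roll":0},{"dp":[0,0,-3],"roll":0},{"dp":[0,0,-4],"roll":0},{"dp":[0,0,-3],"roll":0},{"dp":[0,0,-1.5],"roll":0},{"dp":[0,0,0],"roll":0}])

```text
clock: 21.8
eef_pos: [538.6, -25.8, 170.4]
tcp_rot: [[0.999, 0.051, 0.006], [0.051, -0.999, -0.0], [0.006, 0.001, -1.0]]
ft_force: [1.1, -0.2, -2.0]
grip_width: 37.8
grip_force: 30.0
```

Run:
```python
from h import *
go([508.3,-173.5,160],113.3)
```

```text
t 21.8 dp [-3.79 14.6   1.02] head_y -87.1 roll -20.35923484014029 q7 -0.8
```

The fingers closed only after the lift had begun, so I need to check how the brick sits in the grip.

Run:
```python
from h import *
np.set_printoptions(precision=3,suppress=True)
s=get_state();p=np.array(s["eef_pos"]);print(p,s["ft_force"])
im,d,K,T=cam("wrist");P=cloud(d,K,T)
r=cut_out("brick","wrist")
for q in r[:2]: print(q["p"],q["extent"])
X,Y,Z=P[...,0],P[...,1],P[...,2]
m=(abs(X-p[0])<45)&(abs(Y-p[1])<17)&(Z>p[2]+5)&(Z<p[2]+60)
h=np.histogram(Z[m],np.arange(p[2]+5,p[2]+61,5));print(h[0],h[1].astype(int))
zt=h[1][np.argmax(h[0])]+2.5
m&=abs(Z-zt)<6; A=np.c_[P[m][:,:2]-p[:2],np.ones(m.sum())];c,_,_,_=np.linalg.lstsq(A,Z[m],rcond=None)
print("slope",c,m.sum(),cv2.minAreaRect(P[m][:,:2].astype(np.float32)))
im,d,K,T=cam("scene");P=cloud(d,K,T);X,Y,Z=P[...,0],P[...,1],P[...,2]
m=(abs(X-p[0])<50)&(abs(Y-p[1])<40)&(Z>40)&(Z<p[2]+20);print("scene zmin",np.percentile(Z[m],[0.5,2,5]))
save("p.png",cv2.resize(im[120:300,200:400],None,fx=3,fy=3))
```

```text
[538.63  -25.775 170.369] [ 1.077 -0.248 -1.974]
0.73 [238.5, 184.5, 321.4, 317.4]
0.69 [0.5, 125.0, 163.3, 278.3]
[ 105   52  333 7635    0    0    0    0    0    0    0] [175 180 185 190 195 200 205 210 215 220 225 230]
slope [  0.004   0.001 191.663] 7938 ((541.7936401367188, -25.775001525878906), (53.764305114746094, 33.9881477355957), 0.004418567754328251)
scene zmin [120.86  123.581 126.284]
```

>>> jog_arm(targets=[{"dp":[-0.4,1.6,0],"roll":0},{"dp":[-0.8,2.8,0],"roll":0},{"dp":[-0.9,3.2,0],"roll":0},{"dp":[-0.9,3.2,0],"roll":0},{"dp":[-0.7,2.4,0],"roll":-3.36},{"dp":[0,0,0],"roll":-6},{"dp":[0,0,0],"roll":-6},{"dp":[0,0,0],"roll":-5},{"dp":[0,0,0],"roll":0},{"dp":[0,0,0],"roll":0}])

```text
clock: 22.78
eef_pos: [505.6, -158.5, 165.8]
tcp_rot: [[0.92, 0.393, -0.002], [0.393, -0.92, 0.001], [-0.002, -0.002, -1.0]]
ft_force: [0.6, -0.1, -2.4]
grip_width: 37.7
grip_force: 30.0
```

```bash
cat > fin.py <<'E'
from h import *
np.set_printoptions(precision=1,suppress=True,linewidth=150)
s=get_state();p=np.array(s["eef_pos"]);print(p,s["ft_force"]); go([508.3,-173.5,160],113.3)
im,d,K,T=cam("wrist");P=cloud(d,K,T);Z=P[...,2]
R=np.array(s["tcp_rot"])[:2,:2]; Q=(P[...,:2]-p[:2])@(R*[1,-1])   # brick-like axes: x = tool x, y = -tool y
zt=p[2]+21.3
m=(abs(Z-zt)<3)&(abs(Q[...,0])<50)&(abs(Q[...,1])<40)
b=Q[m];print("brick x",np.percentile(b[:,0],[.5,99.5]),"y",np.percentile(b[abs(b[:,0]-16)<6][:,1],[1,99]))
m=(Z>80)&(Z<97)&(Q[...,0]>15)&(Q[...,0]<70)&(abs(Q[...,1])<45);w=Q[m]
print("+x wall",m.sum(),np.percentile(w,[1,50,99],axis=0).tolist() if m.sum() else 0)
m=(abs(Z-9)<3)&(abs(Q[...,0])<70)&(abs(Q[...,1])<50);m=cv2.morphologyEx(m.astype(np.uint8),cv2.MORPH_OPEN,np.ones((3,3)))>0
g=Q[m];print("base",m.sum(),np.percentile(g,[.2,99.8],axis=0).tolist(),cv2.minAreaRect(g.astype(np.float32)))
save("q.png",im)
E
python3 fin.py
```

```text
[ 505.6 -158.5  165.8] [ 0.6 -0.1 -2.4]
t 22.78 dp [-0.3  1.5  0.6] head_y -66.9 roll -0.16166437110643983 q7 -0.29
brick x [-22.9  28.7] y [-19.9  17.4]
+x wall 889 [[26.363839770451726, -37.04210755078387], [33.206829618594774, -15.700835222109848], [37.212468028947185, 6.465423080082548]]
base 3057 [[-41.7222827011777, -49.93168806672819], [51.19830372172757, 24.125884239929675]] ((4.597755432128906, -12.863574981689453), (74.27301025390625, 94.84320831298828), 89.99862670898438)
```

>>> jog_arm(targets=[{"dp":[-0.2,0.7,0],"roll":0},{"dp":[-0.22,0.75,0],"roll":-0.15},{"dp":[0,0,0],"roll":0},{"dp":[0,0,0],"roll":0},{"dp":[0,0,0],"roll":0}])

```text
clock: 23.25
eef_pos: [508.4, -173.9, 167.0]
tcp_rot: [[0.918, 0.397, -0.0], [0.397, -0.918, 0.0], [-0.0, -0.0, -1.0]]
ft_force: [-0.7, -0.7, -2.5]
grip_width: 37.6
grip_force: 30.0
```

```bash
python3 fin.py
```

```text
[ 508.4 -173.9  167. ] [-0.7 -0.7 -2.5]
t 23.25 dp [ 0.  -0.   0.7] head_y -66.6 roll 0.11428575713767941 q7 -0.26
brick x [-22.9  28.7] y [-19.9  17.4]
+x wall 873 [[29.991279384480848, -22.05024222754268], [36.606566098810916, -0.5236007612184881], [40.63617491812396, 21.399978399794094]]
base 3445 [[-13.809488668607178, -39.95779816490467], [54.92166942804528, 39.51118867379814]] ((20.284713745117188, -0.26380157470703125), (79.798095703125, 69.2921371459961), 89.94804382324219)
```

>>> jog_arm(targets=[{"dp":[-0.1,-0.05,1],"roll":0},{"dp":[0,0,1],"roll":0},{"dp":[0,0,0.7],"roll":0},{"dp":[0,0,0.5],"roll":0},{"dp":[0,0,0.5],"roll":0},{"dp":[0,0,0.5],"roll":0},{"dp":[0,0,0.5],"roll":0},{"dp":[0,0,0],"roll":0}])

```text
clock: 23.97
eef_pos: [506.9, -173.5, 119.2]
tcp_rot: [[0.917, 0.398, -0.001], [0.398, -0.917, 0.001], [-0.001, -0.001, -1.0]]
ft_force: [0.5, -0.1, -3.8]
grip_width: 37.4
grip_force: 30.0
```

Free so far (bottom at about 71 mm). I'll continue slowly.

>>> jog_arm(targets=[{"dp":[0,0,0.5],"roll":0},{"dp":[0,0,0.6],"roll":0},{"dp":[0,0,0.6],"roll":0},{"dp":[0,0,0.6],"roll":0},{"dp":[0,0,0.6],"roll":0},{"dp":[0,0,0.5],"roll":0},{"dp":[0,0,0.5],"roll":0},{"dp":[0,0,0.5],"roll":0},{"dp":[0,0,0.3],"roll":0},{"dp":[0,0,0],"roll":0}])

```text
clock: 24.8
eef_pos: [506.9, -173.6, 72.4]
tcp_rot: [[0.917, 0.398, -0.001], [0.398, -0.917, 0.0], [-0.001, -0.001, -1.0]]
ft_force: [0.4, -0.9, -2.7]
grip_width: 37.4
grip_force: 30.0
```

>>> jog_arm(targets=[{"dp":[0,0,0.4],"roll":0},{"dp":[0,0,0.4],"roll":0},{"dp":[0,0,0.3],"roll":0},{"dp":[0,0,0.2],"roll":0},{"dp":[0,0,0],"roll":0},{"dp":[0,0,0],"roll":0}])

```text
clock: 25.3
eef_pos: [507.3, -173.8, 60.1]
tcp_rot: [[0.917, 0.398, -0.0], [0.398, -0.917, 0.0], [-0.0, -0.0, -1.0]]
ft_force: [0.1, -0.0, -2.8]
grip_width: 37.6
grip_force: 30.0
```

>>> jog_arm(targets=[{"dp":[0,0,0.15],"roll":0},{"dp":[0,0,0.1],"roll":0},{"dp":[0,0,0],"roll":0},{"dp":[0,0,0],"roll":0}])

```text
clock: 25.63
eef_pos: [507.5, -173.8, 57.8]
tcp_rot: [[0.917, 0.398, 0.0], [0.398, -0.917, -0.0], [0.0, 0.0, -1.0]]
ft_force: [0.2, -0.2, -0.2]
grip_width: 37.9
grip_force: 30.0
```

>>> jog_arm(targets=[{"dp":[0,0,0.1],"roll":0},{"dp":[0,0,0],"roll":0},{"dp":[0,0,0],"roll":0}])

```text
clock: 25.88
eef_pos: [507.8, -173.6, 57.6]
tcp_rot: [[0.917, 0.398, 0.001], [0.398, -0.917, 0.001], [0.001, -0.0, -1.0]]
ft_force: [-0.6, 0.7, 7.0]
grip_width: 37.6
grip_force: 30.0
```

On the floor (7 N of support). Release, then rise.

>>> jog_arm(targets=[{"dp":[0,0,0],"roll":0},{"dp":[0,0,0],"roll":0},{"dp":[0,0,0],"roll":0},{"dp":[0,0,0],"roll":0},{"dp":[0,0,0],"roll":0}], hand=7)

```text
clock: 26.3
eef_pos: [507.3, -173.8, 56.5]
tcp_rot: [[0.917, 0.398, -0.0], [0.398, -0.917, -0.0], [-0.0, 0.0, -1.0]]
ft_force: [-0.6, 0.1, 0.2]
grip_width: 67.1
grip_force: 0.0
```

>>> jog_arm(targets=[{"dp":[0,0,-1],"roll":0},{"dp":[0,0,-2],"roll":0},{"dp":[0,0,-3],"roll":0},{"dp":[0,0,-4],"roll":0},{"dp":[0,0,-4],"roll":0},{"dp":[0,0,-2],"roll":0},{"dp":[0,0,0],"roll":0},{"dp":[0,0,0],"roll":0}])

```text
clock: 26.97
eef_pos: [507.9, -173.8, 218.0]
tcp_rot: [[0.917, 0.398, 0.003], [0.398, -0.917, -0.0], [0.002, 0.001, -1.0]]
ft_force: [0.1, 1.3, -0.4]
grip_width: 69.7
grip_force: 0.0
```

Run:
```python
from h import *
np.set_printoptions(precision=3,suppress=True)
s=get_state();print(s["eef_pos"],s["ft_force"],s["clock"])
im,d,K,T=cam("wrist");P=cloud(d,K,T);Z=P[...,2]
t=np.radians(23.3);R=np.array([[np.cos(t),-np.sin(t)],[np.sin(t),np.cos(t)]])
Q=(P[...,:2]-[508.3,-173.5])@R
m=(abs(Z-79)<5)&(abs(Q[...,0])<27)&(abs(Q[...,1])<30)
A=np.c_[Q[m],np.ones(m.sum())];print("top plane",np.linalg.lstsq(A,Z[m],rcond=None)[0],m.sum(),np.percentile(Q[m],[1,99],axis=0))
im,d,K,T=cam("top");P=cloud(d,K,T);X,Y,Z=P[...,0],P[...,1],P[...,2]
m=(Z>85)&(Z<110)&(abs(X-640)<50)&(abs(Y-146)<56);print("pawl bar med",np.median(P[m],axis=0))
m=(Z>97)&(Z<112)&(abs(X-528)<55)&(abs(Y-143)<55);print("knob",np.median(P[m],axis=0))
```

```text
[ 507.869 -173.823  217.973] [ 0.127  1.318 -0.45 ] 26.9667
top plane [ 0.001 -0.    78.834] 2507 [[-26.192 -19.985]
 [ 26.432  17.13 ]]
pawl bar med [666.339 147.353  96.789]
knob [549.242 110.96  103.397]
```

The brick top is level at 78.8 mm (the same bias as on the bench, where 70 mm read as 68.8), so it is seated. The pawl and wheel are where they should be.

```bash
python3 -c "
from rig import job_done
print(job_done())"
```

```text
the job is handed in; nothing more can be done
None
```

The job is handed in, though no verdict came back: the brick reads as fully seated, level and the right way round in the charging cradle, with the pawl folded back, the wheel turned back about 3.15 rad to its stop, and the other things on the bench never deliberately touched, about 27 s on the clock.

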